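# Set a plate in the tacking jig and set its clamp screw

## Task

Take the larger of the two upright steel plates out of the stand and slide it on edge into the slot of the welding jig until it is fully down on the slot's floor. Then turn the jig's thumbscrew clockwise (seen from above) until it seats against its stop, back it off a quarter turn so that the plate has room to expand, and finish still gripping the thumbscrew, holding it there. Leave the smaller plate, the tube, the hammer and the brush where they are.

Things in the scene. Friction and masses are not known exactly. Their poses are not given: they have to be found in the camera images.
- plate_mid (a point): Centre of the larger steel plate, a loose flat slab 100 long (its x axis) x 8 thick (y axis) x 80 high (z axis, up) mm, about 0.3 to 0.6 kg. It starts standing on its long edge in one of the stand's two grooves, its underside 8 mm above the table, so this point starts 48 mm above the table. Either way round fits the jig.
- offcut: The smaller steel plate, 66 x 8 x 55 mm (along its x, y, z axes), standing in the stand's other groove; origin at the centre of its underside. Leave it alone.
- stand: Fixed plate stand, footprint 90 mm (x axis) x 140 mm (y axis), origin at the centre of its underside on the table. Two grooves along its x axis at y = +36 and y = -36 mm: floor 8 mm above the table, 11 mm wide, walls 80 mm long and 6 mm thick that end 33 mm above the table. Which plate stands in which groove varies.
- jig: Fixed grey welding jig, base plate 140 mm (x axis) x 180 mm (y axis) x 12 mm high, origin at the centre of its underside on the table, z up. The slot runs along its x axis at y = +45 mm; the thumbscrew stands at y = -45 mm on a boss 56 x 56 mm whose top is 40 mm above the table.
- slot_floor (a point): Centre of the slot's floor, 12 mm above the table; its x axis runs along the slot, z up. The slot is open upward, 10.5 mm wide (y) and 104 mm long (x), with straight walls to 36 mm above the table and flared lips above them to 46 mm above the table, opening about 6 mm wider on each of the four sides. With the larger plate home, the plate's centre is 40 mm above this point.
- screw (a joint): Angle of the thumbscrew from its seat, in rad: 0 = seated against a hard stop, growing as it is backed off (anticlockwise seen from above), up to 5.5. Clockwise tightens. It starts somewhere from 1.9 to 3.3, so it usually takes more than one grasp; it turns with a steady drag of about 0.06 N m and stays where it is left; it does not rise or sink.
- wing_grip (a point): Grip point of the thumbscrew, on its vertical axis, 69 mm above the table and 11 mm below the top of the wing. The wing is an upright steel bar 44 mm long (this point's x axis, which turns with the screw) x 12 mm thick (y axis) x 34 mm high, from 46 to 80 mm above the table, with rounded ends; below it is a round collar 28 mm across, 6 mm high. At joint value 0 the wing lies along the jig's x axis.
- tube: Bystander: loose steel tube standing upright, 56 mm across, 85 mm high; origin at the centre of its underside.
- hammer: Bystander: loose hammer lying on the table beyond the jig, 260 mm long, head 78 mm across, origin under its middle, handle towards its -x axis.
- brush: Bystander: loose brush 200 mm long lying on the table nearer the robot, handle towards its -x axis, origin under its middle.
There are look-alikes about, which are no part of the job. Leave any orange or yellow look-alike of the part that bears plate_mid alone.

How it is judged:
By the outcome, as a careful person would: the job done as asked, in the order asked, and still so for the second after the job is handed in, while the arm keeps its last pose, push and grip.
It also fails if it takes over 72 s, if anything falls off the work surface, if the arm or the gripper's body presses on something with over 40 N, if the wrist force passes 120 N, or if a joint passes its speed limit or range.

## Robot

A 6-joint arm with a two-finger parallel gripper is mounted at the origin on the work surface. World frame = base frame: x ahead of the robot, y to its left, z up, the work surface at z = 0. Lengths are in m, angles in rad, forces in N, time in s.
With the tool pointing down it reaches from about 0.325 to 0.85 m from the base axis. Payload 15.5 kg.
Tool frame: the origin (TCP) lies between the finger pads; the fingertips stand 11 mm ahead of it and the grasp point (between the pads) lies 8 mm behind it; x points along the fingers, y is the direction in which the jaws open and shut, and the axes are right-handed (so a half turn about x gives the same grasp; the last joint's range is limited). The gripper opens to 91 mm and grips with 3 to 60 N. Pads are 32 mm wide; open, the fingers measure 118 mm over their backs; the gripper's body (76 mm by 178 mm) begins 60 mm behind the grasp point.
Start: joints at [-1.411, 0.494, 1.345, -0, 1.302, -0.096], TCP at [0.158, -0.605, 0.225] pointing down, gripper open.
Joint ranges: [-2.91, 2.91], [-0.82, 2.16], [0.22, 2.67], [-1.22, 4.37], [0.12, 2.79], [-3.08, 3.08]. Speed limits (rad/s): [1.89, 1.89, 2.57, 3.01, 3.01, 3.01].

## Interface

Orientations are given as a 3x3 rotation matrix whose columns are the frame's x, y, z axes.
In Python, from station import get_obs, grab_frame, close_job gives the robot as it stands.
- The arm moves only by the tool apply_moves, never from a script. Its argument "motion" is a list of rows, each a list of 7 numbers: the turn, a rotation vector about the tool's x, y, z each as a share of pi rad, from -1 to 1, then the shift along the tool's x, y, z each as a share of 0.2 m, from -1 to 1, then the closure in counts, from 0 (fully open) to 255 (shut). In form: [[rx, ry, rz, x, y, z, hand], ...]. A call has exactly 5 rows; each row is the pose to reach, as a shift and turn from the pose measured when the call began, along the tool's axes at that moment, turning the shorter way round; what a row does not reach only later rows make up. A row lasts 1/12 s, in which the tool goes at most 41.7 mm and 7.16 degrees, less where a joint would pass 70% of its speed; a pose out of reach is approached as far as the arm can. A call with a number of a shift or a turn outside -1 to 1 is refused whole. A call with a gripper value outside its range is refused whole. The fingers move at their own pace and stop on an object; "squeeze" is the grip in N (left out, the last holds). Time passes only in rows, so rows that repeat a pose let the fingers close, or fill a call up. It gives the time, the measured TCP pose, the force and the opening at its end, in the units of the state.
- get_obs(): the state, without advancing time (a new reading comes with each control period).
- grab_frame(name): name is "scene" or "top" or "wrist"; returns a dict with "img" (384x512x3 uint8, red, green, blue), "range_z" (384x512 float32, m along the optical axis (not along the pixel's ray), 0 where there is no reading), "fx", "fy", "cx", "cy" (pixels), "dist" ([k1, k2, p1, p2, k3] as OpenCV has them; the pictures are not rectified), "world_from_camera" (4x4, takes a point from camera to world coordinates). Camera axes: x right, y down, z forward; pixel columns grow to the right and rows downward; lengths in m; the calibration is good to about 2 mm. A picture is of the moment at which its call begins.
- close_job(): hands the job in, once; it reports no verdict.
The state is a dict: "time_s": time; "joint_pos": joint angles; "joint_velocities": joint speeds; "joint_torque": joint torques, N m; "position": TCP position; "eef_rot": TCP orientation; "contact_force": force on the tool from outside, world axes, zero at the start; "moment": the same for the moment, N m; "opening": finger opening in m.
Only numpy, scipy, OpenCV 4.12 (cv2) and the standard library are available. Lean on these libraries where they do the work, as an engineer would, in place of code of your own. Each camera call takes 0.05 s, during which the arm holds its last target.

## Working session

There is one attempt and no reset: what is moved stays moved. The work goes in short steps, Python scripts to look and compute and a tool call to move; the robot and the scene stay as the last step left them, time stands still between calls to the robot, and variables do not carry over. Pictures are saved under pics/ and viewed, and the job is handed in when it is done.

Besides the shell and the picture viewer there is one more tool, called after "Emit:" as name([rows], argument=value, ...), one row to a line, values as JSON. apply_moves: Moves the arm, as the interface text tells. Its arguments: {"type":"object","properties":{"motion":{"type":"array"},"squeeze":{"type":"number"}},"required":["motion"]}

```bash
mkdir -p pics; ls
cat > h.py <<'E'
import numpy as np,cv2,pickle
from station import get_obs,grab_frame
def snap(n,tag):
    f=grab_frame(n); pickle.dump(f,open(f'pics/{tag}.pkl','wb')); cv2.imwrite(f'pics/{tag}.png',f['img'][:,:,::-1]); return f
def load(tag): return pickle.load(open(f'pics/{tag}.pkl','rb'))
def K(f): return np.array([[f['fx'],0,f['cx']],[0,f['fy'],f['cy']],[0,0,1.]])
def cloud(f):
    h,w=f['range_z'].shape
    u,v=np.meshgrid(np.arange(w),np.arange(h))
    p=cv2.undistortPoints(np.stack([u,v],-1).reshape(-1,1,2).astype(float),K(f),np.array(f['dist'],float)).reshape(h,w,2)
    z=f['range_z']; P=np.dstack([p[...,0]*z,p[...,1]*z,z]); T=np.array(f['world_from_camera'])
    return P@T[:3,:3].T+T[:3,3]
def ray(f,uv,z):
    p=cv2.undistortPoints(np.array(uv,float).reshape(-1,1,2),K(f),np.array(f['dist'],float)).reshape(-1,2)
    T=np.array(f['world_from_camera']); d=np.c_[p,np.ones(len(p))]@T[:3,:3].T
    return T[:3,3]+d*((z-T[2,3])/d[:,2:3])
E
python3 - <<'E'
from h import *
for n in ('scene','top','wrist'):
    f=snap(n,n+'0'); print(n,f['fx'],np.round(f['world_from_camera'],3).tolist(),f['dist'])
o=get_obs(); print({k:np.round(v,3).tolist() for k,v in o.items()})
E
```

```text
pics
scene 437.0170381486093 [[-0.833, 0.312, -0.458, 1.034], [0.554, 0.481, -0.68, 0.792], [0.009, -0.819, -0.573, 0.703], [0.0, 0.0, 0.0, 1.0]] [0.03186238 0.         0.         0.         0.        ]
top 445.875536886111 [[-0.026, -0.993, 0.118, 0.422], [-0.999, 0.028, 0.021, 0.044], [-0.025, -0.118, -0.993, 0.995], [0.0, 0.0, 0.0, 1.0]] [-0.17319115  0.          0.          0.          0.        ]
wrist 342.5102246431191 [[0.253, -0.935, -0.249, 0.23], [-0.968, -0.244, -0.064, -0.586], [-0.001, 0.257, -0.966, 0.384], [0.0, 0.0, 0.0, 1.0]] [0.01716257 0.         0.         0.         0.        ]
{'time_s': 0.15, 'joint_pos': [-1.41, 0.494, 1.346, -0.0, 1.303, -0.095], 'joint_velocities': [0.001, -0.003, -0.001, -0.0, 0.001, 0.001], 'joint_torque': [0.002, -87.92, -38.205, 0.071, 0.05, -0.0], 'position': [0.158, -0.604, 0.224], 'eef_rot': [[-0.0, 0.253, -0.967], [0.001, -0.967, -0.253], [-1.0, -0.001, -0.0]], 'contact_force': [0.427, 0.101, 0.286], 'moment': [0.078, -0.018, 0.018], 'opening': 0.091}
```

View pics/top0.png

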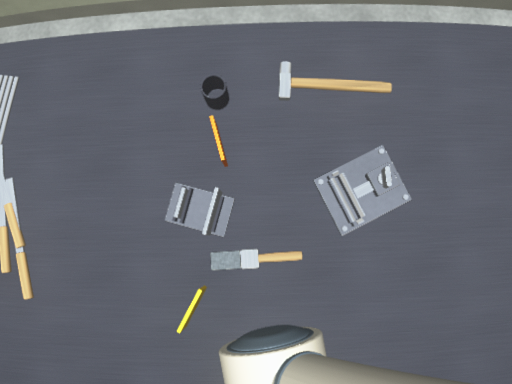

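View pics/scene0.png

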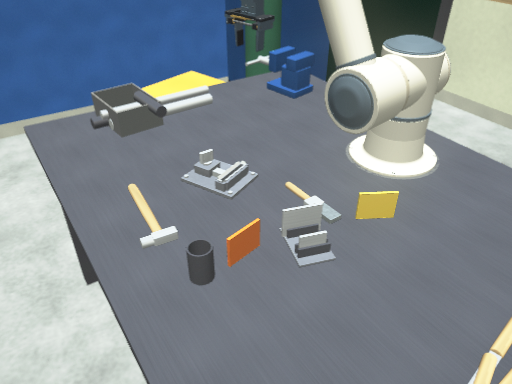

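View pics/wrist0.png

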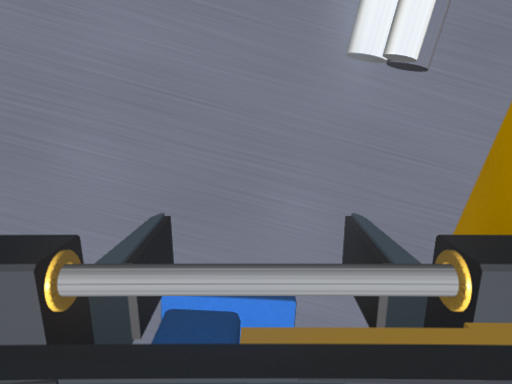

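Top view: the stand is at about (200,210), with the grey plates at (212,211) (long) and (181,203) (short). The orange (218,140) and yellow (190,310) plates are look-alikes standing on the table. The jig is at (362,190) with its wing at about (388,177). The larger plate is the grey one at (212,211); I'll confirm that in an enlarged crop and measure.

Run:
```python
from h import *
f=load('top0'); P=cloud(f); im=f['img'][:,:,::-1]
a=cv2.resize(im[165:250,150:250],None,fx=5,fy=5,interpolation=cv2.INTER_CUBIC)
b=cv2.resize(im[140:240,305:420],None,fx=4.25,fy=4.25,interpolation=cv2.INTER_CUBIC)
b=b[:425,:]; 
c=np.zeros((430,800,3),np.uint8); c[:425,:400]=a[:425,:400]; c[:425,400:800]=cv2.resize(b,(400,425*400//b.shape[1]))[:425] if False else 0
bb=cv2.resize(im[140:240,305:420],(400,348),interpolation=cv2.INTER_CUBIC); c[:348,400:]=bb
cv2.imwrite('pics/crop0.png',c)
def rect(name,sl,zlo,zhi):
    m=np.zeros(P.shape[:2],bool); m[sl]=True
    m&=(P[...,2]>zlo)&(P[...,2]<zhi)
    p=P[m]; 
    if len(p)<5: print(name,len(p));return
    r=cv2.minAreaRect(p[:,:2].astype(np.float32)*1000); print(name,len(p),np.round(r[0],1),np.round(r[1],1),round(r[2],1),'z med',np.round(np.median(p[:,2]),4))
st=np.s_[175:245,160:240]
rect('standall',st,0.003,0.02)
rect('plates',st,0.05,0.12)
rect('platebig',np.s_[180:240,198:235],0.075,0.11)
rect('small',np.s_[180:230,165:195],0.05,0.08)
j=np.s_[140:240,305:420]
rect('jig',j,0.006,0.02); rect('jigall',j,0.006,0.1)
rect('lips',np.s_[160:235,320:366],0.030,0.06)
rect('wing',j,0.065,0.1)
rect('boss',np.s_[140:240,360:420],0.035,0.045)
```

```text
standall 1765 [501.3 196.2] [180.4 156. ] 88.8 z med 0.0078
plates 445 [501.5 195.5] [ 80.9 100.1] 73.4 z med 0.0769
platebig 229 [491.2 160.8] [  8.2 100.1] 73.1 z med 0.0875
small 142 [512.4 229.2] [ 9.4 65.3] 75.9 z med 0.0622
jig 3129 [ 535.6 -170.6] [141.9 181.7] 24.4 z med 0.0116
jigall 4917 [ 535.6 -170.6] [141.9 181.7] 24.4 z med 0.0133
lips 821 [ 520.6 -142.2] [124.5  65.9] 24.0 z med 0.0395
wing 150 [ 553.9 -211.4] [43.9 12.7] 3.1 z med 0.0785
boss 495 [ 529.  -186.5] [ 67.8 137.9] 44.7 z med 0.0391
```

View pics/crop0.png

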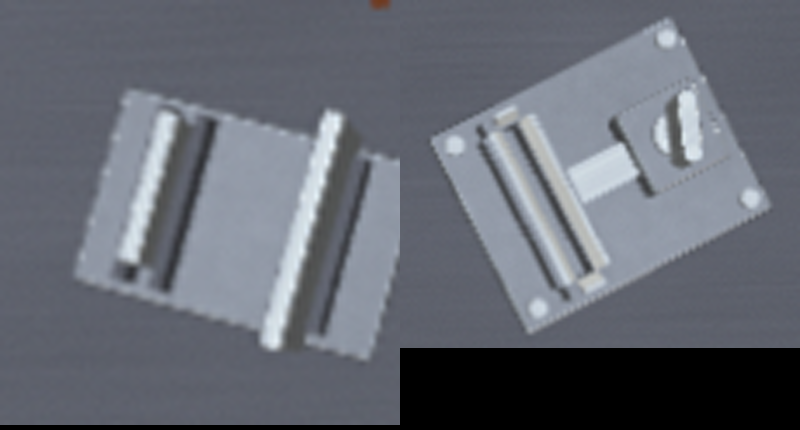

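The crop confirms it. The long grey plate is (212,211): it measures 8.2 x 100.1 mm with its top at 88 mm, which matches 48+40. The short plate, 65 mm long with its top at 62 mm, is the offcut. The jig measures 142 x 182 mm. From the jig pose the wing should be at (554,-212) mm, and it measures (553.9,-211.4). Its angle gives a joint value of about 2.77.

Next I'll move over the plate, keeping it high.

Emit:
apply_moves([
  [0,0,0,-0.15,-0.16,-0.13,0],
  [0,0,0,-0.15,-0.33,-0.26,0],
  [0,0,0,-0.15,-0.49,-0.39,0],
  [0,0,0,-0.15,-0.66,-0.52,0],
  [0,0,0,-0.15,-0.82,-0.645,0],
])

```text
time_s: 0.57
position: [0.2383, -0.4191, 0.2546]
eef_rot: [[-0.0, 0.252, -0.968], [0.001, -0.968, -0.252], [-1.0, -0.001, -0.0]]
contact_force: [2.2, -0.4, 0.5]
opening: 0.0911
```

Emit:
apply_moves([
  [0,0,0,0,-0.16,-0.13,0],
  [0,0,0,0,-0.33,-0.26,0],
  [0,0,0,0,-0.49,-0.39,0],
  [0,0,0,0,-0.66,-0.52,0],
  [0,0,0,0,-0.82,-0.645,0],
])

```text
time_s: 0.98
position: [0.3209, -0.2279, 0.2548]
eef_rot: [[0.0, 0.252, -0.968], [0.001, -0.968, -0.252], [-1.0, -0.001, -0.0]]
contact_force: [1.6, -0.3, 0.4]
opening: 0.0911
```

Emit:
apply_moves([
  [0,0,0,0,-0.16,-0.13,0],
  [0,0,0,0,-0.33,-0.26,0],
  [0,0,0,0,-0.49,-0.39,0],
  [0,0,0,0,-0.66,-0.52,0],
  [0,0,0,0,-0.82,-0.645,0],
])

```text
time_s: 1.4
position: [0.4038, -0.0365, 0.2551]
eef_rot: [[0.0, 0.252, -0.968], [0.001, -0.968, -0.252], [-1.0, -0.001, -0.001]]
contact_force: [0.7, -1.7, 0.8]
opening: 0.0911
```

Create plan.py:
```python
import sys
from h import *
def plan(x,y,z,phi=None):
    o=get_obs(); R=np.array(o['eef_rot']); p=np.array(o['position'])
    d=R.T@(np.array([x,y,z])-p)/0.2
    cur=np.degrees(np.arctan2(R[1,1],R[0,1])); 
    rv=np.zeros(3)
    if phi is not None:
        c,s=np.cos(np.radians(phi)),np.sin(np.radians(phi))
        Rt=np.array([[0,c,s],[0,s,-c],[-1,0,0.]])
        rv=cv2.Rodrigues(R.T@Rt)[0].ravel()/np.pi
    print('phi',round(cur,2),'pos',np.round(p,4),'F',np.round(o['contact_force'],1),'M',np.round(o['moment'],3),'t',o['time_s'],'open',round(float(o['opening']),4),'q6',round(o['joint_pos'][5],3))
    print('turn',np.round(rv,4),'shift',np.round(d,4))
if __name__=='__main__': plan(*[float(a) for a in sys.argv[1:]])
```

```text
(no output)
```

Emit:
apply_moves([
  [0.035,0,0,0,-0.16,-0.13,0],
  [0.07,0,0,0,-0.33,-0.26,0],
  [0.105,0,0,0,-0.49,-0.39,0],
  [0.14,0,0,0,-0.66,-0.52,0],
  [0.175,0,0,0,-0.82,-0.65,0],
])

```text
time_s: 1.82
position: [0.4734, 0.1218, 0.2552]
eef_rot: [[0.0, -0.256, -0.967], [0.001, -0.967, 0.256], [-1.0, -0.001, -0.0]]
contact_force: [1.4, -1.0, -0.5]
opening: 0.0913
```

```bash
python3 plan.py 0.4912 0.1608 0.20 -106.9
python3 - <<'E'
from h import *
f=snap('wrist','w1'); print(np.round(f['world_from_camera'],3).tolist())
E
```

```text
phi -104.83 pos [0.4734 0.1218 0.2552] F [ 1.4 -1.  -0.5] M [-0.027  0.004 -0.02 ] t 1.8167 open 0.0913 q6 1.959
turn [ 0.0115 -0.      0.0002] shift [ 0.2763 -0.2112 -0.0359]
[[-0.256, -0.934, -0.248, 0.545], [-0.967, 0.248, 0.067, 0.103], [-0.001, 0.257, -0.966, 0.415], [0.0, 0.0, 0.0, 1.0]]
```

View pics/w1.png

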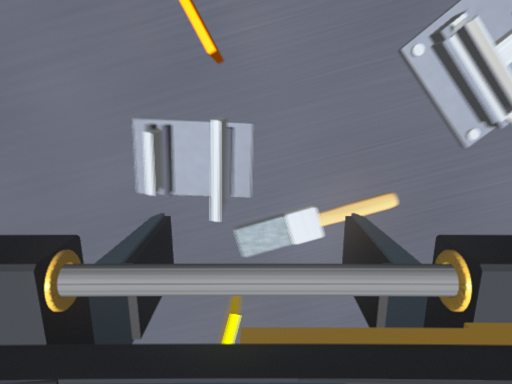

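The wrist view shows the larger plate at (216,170), the offcut at (151,160), part of the jig at (480,60) and the brush at (290,230). I'll measure the plate again from this view.

Run:
```python
from h import *
f=load('w1'); P=cloud(f)
def rect(name,sl,zlo,zhi):
    m=np.zeros(P.shape[:2],bool); m[sl]=True; m&=(P[...,2]>zlo)&(P[...,2]<zhi); p=P[m]
    r=cv2.minAreaRect(p[:,:2].astype(np.float32)*1000); print(name,len(p),np.round(r[0],1),np.round(r[1],1),round(r[2],1),'z',np.round(np.median(p[:,2]),4))
rect('big',np.s_[110:212,195:240],0.078,0.1)
rect('stand',np.s_[110:212,125:260],0.004,0.012)
rect('big',np.s_[110:230,195:240],0.078,0.1)
```

```text
big 813 [496.6 156.3] [ 7.6 90. ] 73.3 z 0.0881
stand 5285 [503.7 191.8] [140.1  95.3] 74.1 z 0.0083
big 899 [492.2 157.6] [ 7.6 99.1] 73.3 z 0.0881
```

Emit:
apply_moves([
  [0.0115,0,0,0.05,-0.21,-0.036,0],
  [0.0115,0,0,0.25,-0.211,-0.036,0],
  [0.0115,0,0,0.276,-0.211,-0.036,0],
  [0.0115,0,0,0.276,-0.211,-0.036,0],
  [0.0115,0,0,0.276,-0.211,-0.036,0],
])

```text
time_s: 2.28
position: [0.4941, 0.1646, 0.2007]
eef_rot: [[0.001, -0.305, -0.952], [0.003, -0.952, 0.305], [-1.0, -0.003, -0.0]]
contact_force: [0.2, 0.3, 1.1]
opening: 0.091
```

```bash
python3 plan.py 0.4912 0.1608 0.063 -106.9
python3 - <<'E'
from h import *
f=snap('wrist','w2'); P=cloud(f)
m=(P[...,2]>.078)&(P[...,2]<.1)&(np.hypot(P[...,0]-.49,P[...,1]-.16)<.07)
ys,xs=np.where(m); print(xs.min(),xs.max(),ys.min(),ys.max())
r=cv2.minAreaRect(P[m][:,:2].astype(np.float32)*1000); print(r)
E
```

```text
phi -107.75 pos [0.4941 0.1646 0.2007] F [0.2 0.3 1.1] M [ 0.024  0.016 -0.013] t 2.2833 open 0.091 q6 2.085
turn [-0.0047 -0.0001  0.0009] shift [0.6882 0.0244 0.008 ]
262 272 134 252
((492.10906982421875, 158.00404357910156), (8.0557861328125, 99.97509765625), 73.38017272949219)
```

View pics/w2.png

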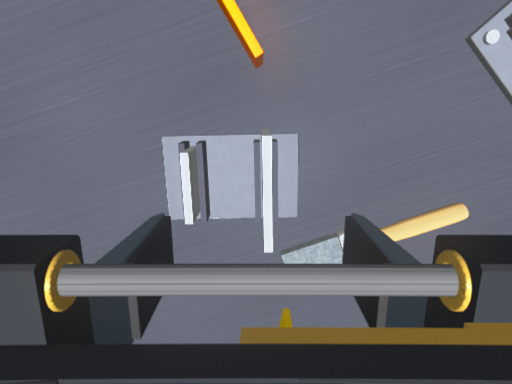

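Top and wrist give the plate centre as (491.2,160.8) and (492.1,158.0), at 73.2°. I'll use the mean and descend with the fingers partly closed.

Emit:
apply_moves([
  [-0.005,0,0,0.1,0.03,0.003,90],
  [-0.005,0,0,0.25,0.03,0.003,90],
  [-0.005,0,0,0.4,0.03,0.003,90],
  [-0.005,0,0,0.45,0.03,0.003,90],
  [-0.005,0,0,0.45,0.03,0.003,90],
])

```text
time_s: 2.75
position: [0.4918, 0.1585, 0.1108]
eef_rot: [[0.0, -0.291, -0.957], [0.002, -0.957, 0.291], [-1.0, -0.002, 0.0]]
contact_force: [-1.3, -0.0, -0.1]
opening: 0.0606
```

```bash
python3 plan.py 0.4917 0.1594 0.063 -106.8
python3 - <<'E'
from h import *
snap('wrist','w3')
E
```

```text
phi -106.93 pos [0.4918 0.1585 0.1108] F [-1.3 -0.  -0.1] M [0.05  0.028 0.05 ] t 2.75 open 0.0606 q6 2.059
turn [-0.0007  0.0001  0.0008] shift [ 0.239  -0.0036  0.0018]
```

View pics/w3.png

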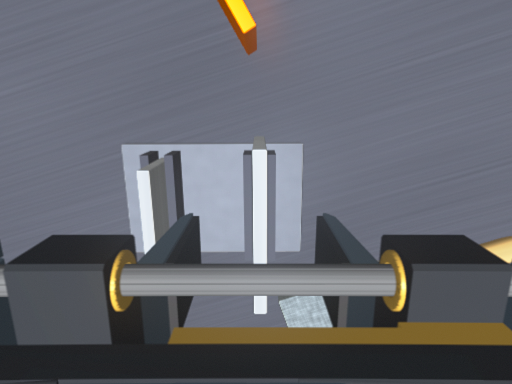

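The plate's top edge at column 260 is centred between the fingers (200 and 317). I'll descend the rest of the way and close.

Emit:
apply_moves([
  [0,0,0,0.1,0,0,90],
  [0,0,0,0.2,0,0,90],
  [0,0,0,0.24,0,0,90],
  [0,0,0,0.24,0,0,120],
  [0,0,0,0.24,0,0,160],
], squeeze=15)

```text
time_s: 3.22
position: [0.4934, 0.159, 0.0654]
eef_rot: [[0.003, -0.291, -0.957], [0.003, -0.957, 0.291], [-1.0, -0.004, -0.002]]
contact_force: [-0.1, 0.7, 0.2]
opening: 0.0485
```

Emit:
apply_moves([
  [0,0,0,0,0,0,190],
  [0,0,0,0,0,0,210],
  [0,0,0,0,0,0,255],
  [0,0,0,0,0,0,255],
  [0,0,0,0,0,0,255],
], squeeze=15)

```text
time_s: 3.63
position: [0.4935, 0.1591, 0.0657]
eef_rot: [[0.004, -0.291, -0.957], [0.003, -0.957, 0.291], [-1.0, -0.004, -0.003]]
contact_force: [-0.6, -0.7, 0.3]
opening: 0.0154
```

```bash
python3 plan.py 0.4917 0.1594 0.063 -106.8
```

```text
phi -106.92 pos [0.4935 0.1591 0.0657] F [-0.6 -0.7  0.3] M [ 0.071 -0.029 -0.046] t 3.6333 open 0.0154 q6 2.059
turn [-0.0007 -0.0009  0.0013] shift [0.0135 0.0011 0.0093]
```

Emit:
apply_moves([
  [0,-0.001,0.001,0.01,0,0.005,255],
  [0,-0.001,0.001,0.01,0,0.005,255],
  [0,-0.001,0.001,0.01,0,0.005,255],
  [0,-0.001,0.001,0.01,0,0.005,255],
  [0,-0.001,0.001,0.01,0,0.005,255],
], squeeze=40)

```text
time_s: 4.05
position: [0.4927, 0.1587, 0.064]
eef_rot: [[0.0, -0.29, -0.957], [-0.0, -0.957, 0.29], [-1.0, 0.0, -0.0]]
contact_force: [-1.3, -8.2, 12.0]
opening: 0.0085
```

```bash
python3 plan.py 0.4917 0.1594 0.19 -106.8
```

```text
phi -106.87 pos [0.4927 0.1587 0.064 ] F [-1.3 -8.2 12. ] M [-1.671  0.223  0.453] t 4.05 open 0.0085 q6 2.062
turn [-0.0004 -0.     -0.    ] shift [-0.6299 -0.0017  0.0057]
```

Emit:
apply_moves([
  [0,0,0,-0.05,0,0,255],
  [0,0,0,-0.12,0,0,255],
  [0,0,0,-0.28,0,0,255],
  [0,0,0,-0.45,0,0,255],
  [0,0,0,-0.62,0,0,255],
], squeeze=50)

```text
time_s: 4.47
position: [0.4917, 0.1587, 0.1892]
eef_rot: [[-0.002, -0.29, -0.957], [-0.001, -0.957, 0.29], [-1.0, 0.001, 0.002]]
contact_force: [1.3, -0.1, -5.6]
opening: 0.0078
```

```bash
python3 plan.py 0.517 -0.1296 0.19 -65.6
python3 - <<'E'
from h import *
snap('wrist','w4')
E
```

```text
phi -106.87 pos [0.4917 0.1587 0.1892] F [ 1.3 -0.1 -5.6] M [ 0.097 -0.133 -0.007] t 4.4667 open 0.0078 q6 2.062
turn [-2.293e-01  7.000e-04 -1.000e-04] shift [-0.0033  1.3426 -0.5394]
```

View pics/w4.png

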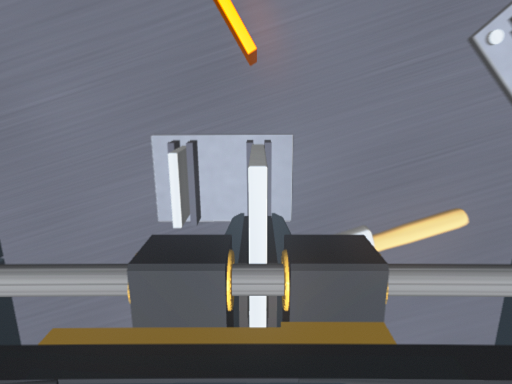

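The plate is held: 5.6 N of weight and 7.8 mm opening. Its far end shows at (258,150-168). I'll carry it to the jig.

Emit:
apply_moves([
  [-0.035,0,0,0,0.13,-0.06,255],
  [-0.075,0,0,0,0.28,-0.12,255],
  [-0.115,0,0,0,0.43,-0.18,255],
  [-0.15,0,0,0,0.58,-0.24,255],
  [-0.19,0,0,0,0.73,-0.3,255],
])

```text
time_s: 4.93
position: [0.509, 0.0047, 0.1953]
eef_rot: [[0.006, 0.272, -0.962], [0.001, -0.962, -0.272], [-1.0, 0.0, -0.006]]
contact_force: [0.4, -0.5, -5.5]
opening: 0.008
```

```bash
python3 plan.py 0.517 -0.1296 0.19 -65.6
python3 - <<'E'
from h import *
f=load('w4'); P=cloud(f)
T=np.eye(3); p=np.array([.4917,.1587,.1892]); c,s=np.cos(np.radians(-106.87)),np.sin(np.radians(-106.87))
R=np.array([[0,c,s],[0,s,-c],[-1,0,0.]])
L=(P-p)@R
m=np.zeros(L.shape[:2],bool); m[140:330,240:280]=1
for a,b in((-.035,-.018),):
    k=m&(L[...,0]>a)&(L[...,0]<b)&(abs(L[...,1])<.012); q=L[k]; print(len(q),q.min(0),q.max(0),np.median(q,0))
E
```

```text
phi -74.22 pos [0.509  0.0047 0.1953] F [ 0.4 -0.5 -5.5] M [ 0.023 -0.056  0.004] t 4.9333 open 0.008 q6 1.185
turn [-0.0479 -0.0019 -0.0002] shift [0.0261 0.6572 0.1443]
2854 [-0.03498035 -0.00837567 -0.04999092] [-0.01805828  0.00870903  0.0249035 ] [-0.02415218 -0.00051151 -0.01921634]
```

Emit:
apply_moves([
  [-0.03,0,0,0.026,0.18,0.03,255],
  [-0.048,-0.002,0,0.026,0.36,0.07,255],
  [-0.048,-0.002,0,0.026,0.54,0.12,255],
  [-0.048,-0.002,0,0.026,0.65,0.144,255],
  [-0.048,-0.002,0,0.026,0.657,0.144,255],
])

```text
time_s: 5.35
position: [0.5171, -0.1335, 0.1898]
eef_rot: [[-0.0, 0.411, -0.912], [-0.002, -0.912, -0.411], [-1.0, 0.002, 0.001]]
contact_force: [0.7, 0.1, -5.7]
opening: 0.0078
```

```bash
python3 plan.py 0.517 -0.1296 0.19 -65.6
python3 - <<'E'
from h import *
f=snap('wrist','w5');f=snap('top','t5')
E
```

```text
phi -65.76 pos [ 0.5171 -0.1335  0.1898] F [ 0.7  0.1 -5.7] M [-0.022 -0.053 -0.017] t 5.35 open 0.0078 q6 0.785
turn [-0.0009  0.0003 -0.0005] shift [-0.0011 -0.0179 -0.0078]
```

View pics/w5.png

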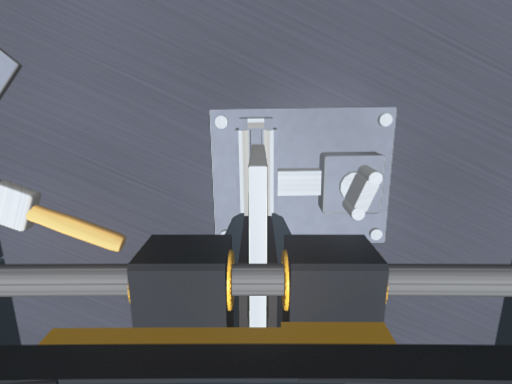

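The wrist view shows the jig plate at cols 212-393, the slot at column 257 under the plate, and the wing at about (367,195). I'll measure the jig from this view.

Run:
```python
from h import *
f=load('w5'); P=cloud(f); p=np.array([.5171,-.1335,.1898])
def rect(name,m):
    q=P[m]; r=cv2.minAreaRect(q[:,:2].astype(np.float32)*1000); print(name,len(q),np.round(r[0],1),np.round(r[1],1),round(r[2],1),np.round(np.median(q[:,2]),4))
Z=P[...,2]; box=np.zeros(Z.shape,bool); box[95:250,200:405]=1
rect('base',box&(Z>.007)&(Z<.016))
rect('wing',box&(Z>.074)&(Z<.086)&(np.arange(512)[None]>330))
rect('boss',box&(Z>.037)&(Z<.043)&(np.arange(512)[None]>322))
# right edge/top edge fit of base via jig frame 24.4deg
a=np.radians(24.4); X=np.array([np.cos(a),np.sin(a)]);Y=np.array([-X[1],X[0]])
m=box&(Z>.007)&(Z<.016); q=P[m][:,:2]
print('x max',np.percentile(q@X,99.7),'y lim',np.percentile(q@Y,[.3,99.7]),'center from these',(np.percentile(q@X,99.7)-.07)*X+np.percentile(q@Y,[.3,99.7]).mean()*Y)
# lips: tops in jig frame rows
jc=np.array([.5356,-.1706])
for lo,hi in((.0425,.0475),):
    k=box&(Z>lo)&(Z<hi); q=P[k][:,:2]-jc; print('lips y', np.percentile(q@Y,[0,1,5,50,95,99,100]),'x',np.percentile(q@X,[0,1,99,100]),k.sum())
c,s=np.cos(np.radians(-65.76)),np.sin(np.radians(-65.76))
R=np.array([[0,c,s],[0,s,-c],[-1,0,0.]]); L=(P-p)@R
k=np.zeros(Z.shape,bool); k[140:330,240:280]=1
k&=(L[...,0]>-.035)&(L[...,0]<-.018)&(abs(L[...,1])<.008); q=L[k]; print('plate tool frame',np.percentile(q,[.5,50,99.5],axis=0).round(4).tolist())
```

```text
base 12347 [ 536.3 -173.4] [139.6 180. ] 24.7 0.0123
wing 790 [ 554.8 -214.1] [42.9 12. ] 2.9 0.0799
boss 2024 [ 554.5 -214.5] [55.9 56.2] 24.1 0.0401
x max 0.4859902674350229 y lim [-0.46859584 -0.2900519 ] center from these [ 0.53553591 -0.17359663]
lips y [-0.06846888 -0.04528956 -0.0410455   0.03145665  0.0566817   0.05733727
  0.05759061] x [-0.02885112 -0.02679175  0.05951918  0.05961969] 1388
plate tool frame [[-0.0346, -0.007, -0.0498], [-0.0241, 0.0001, -0.0198], [-0.0188, 0.0076, 0.024]]
```

Both cameras see the same shapes, but top is biased by about 2.8 mm in y. The held plate agrees with the wrist view, so I'll use that: slot centre (517.4,-132.5), slot angle 24.5°, screw (554.7,-214.3).

```bash
python3 plan.py 0.5174 -0.1325 0.108 -65.5
```

```text
phi -65.7 pos [ 0.5166 -0.1302  0.1897] F [-0.8 -0.6 -5.1] M [0.061 0.002 0.012] t 5.45 open 0.008 q6 0.788
turn [-0.0011  0.0004  0.    ] shift [0.4083 0.0119 0.0007]
```

Emit:
apply_moves([
  [-0.001,0,0,0.12,0.012,0,255],
  [-0.001,0,0,0.25,0.012,0,255],
  [-0.001,0,0,0.36,0.012,0,255],
  [-0.001,0,0,0.408,0.012,0,255],
  [-0.001,0,0,0.408,0.012,0,255],
])

```text
time_s: 5.87
position: [0.5162, -0.131, 0.1063]
eef_rot: [[-0.005, 0.415, -0.91], [0.001, -0.91, -0.415], [-1.0, -0.003, 0.004]]
contact_force: [-0.6, 0.5, -5.6]
opening: 0.008
```

Emit:
apply_moves([
  [0,0,0,0,0,0,255],
  [0,0,0,0,0,0,255],
  [0,0,0,0,0,0,255],
  [0,0,0,0,0,0,255],
  [0,0,0,0,0,0,255],
])

```text
time_s: 6.28
position: [0.5166, -0.1311, 0.107]
eef_rot: [[-0.004, 0.415, -0.91], [0.001, -0.91, -0.415], [-1.0, -0.002, 0.003]]
contact_force: [-0.4, -0.6, -5.7]
opening: 0.0081
```

```bash
python3 plan.py 0.5174 -0.1325 0.09 -65.5;  python3 - <<'E'
from h import *
f=snap('wrist','w6'); P=cloud(f);Z=P[...,2]
a=cv2.resize(f['img'][60:260,160:420,::-1],None,fx=3,fy=3); cv2.imwrite('pics/w6c.png',a)
f=snap('scene','s6'); cv2.imwrite('pics/s6c.png',cv2.resize(f['img'][110:240,150:310,::-1],None,fx=4,fy=4))
o=np.arange(512)[None]
k=(Z>.037)&(Z<.043)&(np.hypot(P[...,0]-.5547,P[...,1]+.2143)<.045)&(P[...,1]<-.175)
for k in (k,(Z>.007)&(Z<.016)&(np.hypot(P[...,0]-.536,P[...,1]+.173)<.13),(Z>.074)&(Z<.086)&(np.hypot(P[...,0]-.5547,P[...,1]+.2143)<.03)):
  print(k.sum(),cv2.minAreaRect(P[k][:,:2].astype(np.float32)*1000))
E
```

```text
phi -65.46 pos [ 0.5166 -0.1311  0.107 ] F [-0.4 -0.6 -5.7] M [ 0.015 -0.014 -0.02 ] t 6.2833 open 0.0081 q6 0.783
turn [0.0002 0.001  0.0007] shift [ 0.085   0.0079 -0.0009]
2879 ((555.0811767578125, -214.24757385253906), (54.700077056884766, 55.99279022216797), 24.762401580810547)
15447 ((544.26318359375, -170.17892456054688), (121.41108703613281, 180.52076721191406), 24.80130958557129)
1622 ((554.8665771484375, -214.29425048828125), (43.21571731567383, 13.24138069152832), 2.7309622764587402)
```

View pics/w6c.png

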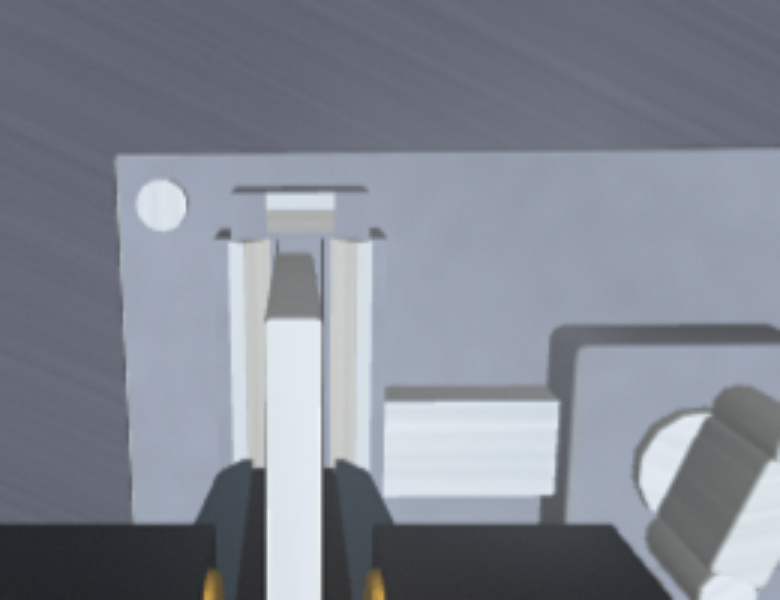

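View pics/s6c.png

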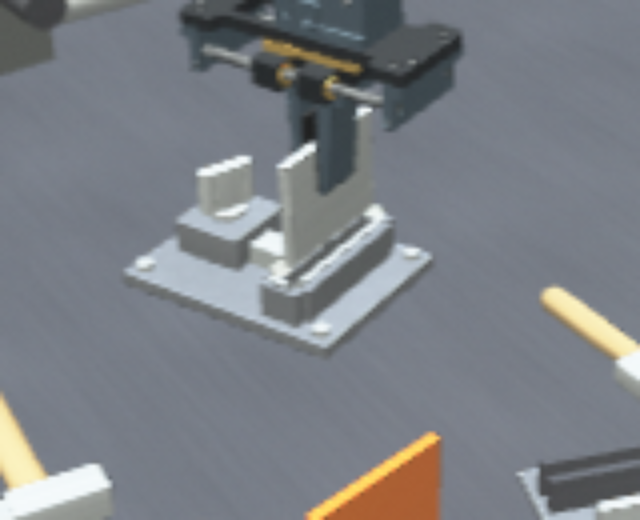

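The plate is over the slot, about 1.6 mm to the left of it, which matches the planned shift. I'll correct that and enter.

Emit:
apply_moves([
  [0,0.001,0.0005,0,0.008,-0.001,255],
  [0,0.001,0.0005,0.02,0.008,-0.001,255],
  [0,0.001,0.0005,0.04,0.008,-0.001,255],
  [0,0.001,0.0005,0.06,0.008,-0.001,255],
  [0,0.001,0.0005,0.08,0.008,-0.001,255],
])

```text
time_s: 6.8
position: [0.517, -0.1324, 0.0901]
eef_rot: [[-0.001, 0.415, -0.91], [0.001, -0.91, -0.415], [-1.0, -0.001, 0.001]]
contact_force: [0.4, 0.3, -5.2]
opening: 0.008
```

```bash
python3 plan.py 0.5174 -0.1325 0.068 -65.4
```

```text
phi -65.47 pos [ 0.517  -0.1324  0.0901] F [ 0.4  0.3 -5.2] M [ 0.012 -0.085 -0.011] t 6.8 open 0.008 q6 0.779
turn [-0.0004  0.0002  0.0005] shift [ 0.1103  0.0012 -0.0017]
```

Already past the lip throat (bottom at 34 mm) with no contact. I'll continue slowly.

Emit:
apply_moves([
  [0,0,0,0.02,0.001,-0.001,255],
  [0,0,0,0.04,0.001,-0.001,255],
  [0,0,0,0.06,0.001,-0.001,255],
  [0,0,0,0.08,0.001,-0.001,255],
  [0,0,0,0.095,0.001,-0.001,255],
])

```text
time_s: 7.22
position: [0.5172, -0.1325, 0.0705]
eef_rot: [[-0.001, 0.415, -0.91], [0.001, -0.91, -0.415], [-1.0, -0.002, 0.001]]
contact_force: [-0.2, -0.5, -5.5]
opening: 0.0077
```

```bash
python3 plan.py 0.5174 -0.1325 0.068 -65.4
```

```text
phi -65.47 pos [ 0.5172 -0.1325  0.0705] F [-0.2 -0.5 -5.5] M [ 0.004 -0.02   0.009] t 7.2167 open 0.0077 q6 0.779
turn [-0.0004  0.0003  0.0005] shift [ 0.0126  0.0005 -0.001 ]
```

Emit:
apply_moves([
  [0,0,0,0.004,0,0,255],
  [0,0,0,0.008,0,0,255],
  [0,0,0,0.012,0,0,255],
  [0,0,0,0.016,0,0,255],
  [0,0,0,0.018,0,0,255],
])

```text
time_s: 7.63
position: [0.5172, -0.1326, 0.068]
eef_rot: [[-0.001, 0.415, -0.91], [0.001, -0.91, -0.415], [-1.0, -0.001, 0.0]]
contact_force: [-7.2, 1.1, 26.3]
opening: 0.008
```

```bash
python3 plan.py 0.5174 -0.1325 0.068 -65.4
```

```text
phi -65.47 pos [ 0.5172 -0.1326  0.068 ] F [-7.2  1.1 26.3] M [ 0.589  1.48  -0.012] t 7.6333 open 0.008 q6 0.779
turn [-0.0004  0.0001  0.0003] shift [ 0.0001  0.     -0.0008]
```

The floor contact is at z=0.068, exactly as predicted. I'll release.

Emit:
apply_moves([
  [0,0,0,-0.003,0,0,255],
  [0,0,0,-0.003,0,0,225],
  [0,0,0,-0.003,0,0,200],
  [0,0,0,-0.003,0,0,180],
  [0,0,0,-0.003,0,0,160],
])

```text
time_s: 8.05
position: [0.5174, -0.1326, 0.0687]
eef_rot: [[-0.0, 0.415, -0.91], [0.001, -0.91, -0.415], [-1.0, -0.001, 0.0]]
contact_force: [-0.1, 0.2, 0.0]
opening: 0.0277
```

Emit:
apply_moves([
  [0,0,0,0,0,0,160],
  [0,0,0,-0.05,0,0,160],
  [0,0,0,-0.2,0,0,160],
  [0,0,0,-0.35,0,0,160],
  [0,0,0,-0.5,0,0,160],
])

```text
time_s: 8.47
position: [0.5171, -0.1326, 0.1704]
eef_rot: [[-0.001, 0.415, -0.91], [0.001, -0.91, -0.415], [-1.0, -0.001, 0.001]]
contact_force: [1.0, -0.3, -0.6]
opening: 0.0339
```

```bash
python3 plan.py 0.5549 -0.2143 0.16 93;  python3 - <<'E'
from h import *
f=snap('wrist','w7'); P=cloud(f);Z=P[...,2]
k=(Z>.06)&(np.hypot(P[...,0]-.517,P[...,1]+.132)<.055)&(Z<.105)
print(k.sum(),np.percentile(Z[k],[5,50,95,99]),cv2.minAreaRect(P[k&(Z>.087)][:,:2].astype(np.float32)*1000))
k=(Z>.074)&(Z<.086)&(np.hypot(P[...,0]-.5547,P[...,1]+.2143)<.03)
print(k.sum(),cv2.minAreaRect(P[k][:,:2].astype(np.float32)*1000))
E
```

```text
phi -65.47 pos [ 0.5171 -0.1326  0.1704] F [ 1.  -0.3 -0.6] M [-0.06  -0.065  0.028] t 8.4667 open 0.0339 q6 0.779
turn [-8.804e-01 -5.000e-04  4.000e-04] shift [ 0.0515  0.4503 -0.0022]
1401 [0.09083561 0.09217021 0.09330316 0.09367992] ((520.631103515625, -131.67654418945312), (93.43148803710938, 7.6074652671813965), 24.36337661743164)
923 ((554.51953125, -214.23947143554688), (43.20332717895508, 12.288177490234375), 3.009206771850586)
```

View pics/w7.png

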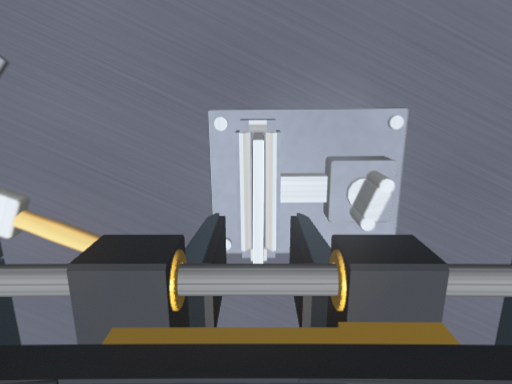

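The plate is home: its top is at 92 mm and it lies at 24.4°. Next I'll go over the screw and turn the hand anticlockwise to the wing's angle.

Emit:
apply_moves([
  [-0.035,0,0,0,0.1,0,140],
  [-0.075,0,0,0,0.22,0,140],
  [-0.115,0,0,0,0.34,0,140],
  [-0.155,0,0,0,0.45,0,140],
  [-0.195,0,0,0,0.45,0,140],
])

```text
time_s: 8.93
position: [0.5586, -0.2187, 0.1771]
eef_rot: [[0.008, 0.864, -0.504], [-0.003, -0.504, -0.864], [-1.0, 0.009, -0.001]]
contact_force: [-1.4, 0.0, 0.9]
opening: 0.0412
```

Emit:
apply_moves([
  [-0.039,0,0,0,0,0,140],
  [-0.078,0,0,0,0,0,140],
  [-0.117,0,0,0,0,0,140],
  [-0.156,0,0,0,0,0,140],
  [-0.195,0,0,0,0,0,140],
])

```text
time_s: 9.35
position: [0.5586, -0.2187, 0.1779]
eef_rot: [[0.008, 0.996, 0.091], [-0.004, 0.091, -0.996], [-1.0, 0.008, 0.004]]
contact_force: [-0.1, 0.2, -0.2]
opening: 0.0412
```

Emit:
apply_moves([
  [-0.039,0,0,0,0,0,140],
  [-0.078,0,0,0,0,0,140],
  [-0.117,0,0,0,0,0,140],
  [-0.156,0,0,0,0,0,140],
  [-0.195,0,0,0,0,0,140],
])

```text
time_s: 9.77
position: [0.5585, -0.2187, 0.1785]
eef_rot: [[0.008, 0.759, 0.651], [-0.004, 0.651, -0.759], [-1.0, 0.004, 0.008]]
contact_force: [-0.5, -0.9, -0.1]
opening: 0.0411
```

Emit:
apply_moves([
  [-0.039,0,0,0,0,0,140],
  [-0.078,0,0,0,0,0,140],
  [-0.117,0,0,0,0,0,140],
  [-0.156,0,0,0,0,0,140],
  [-0.195,0,0,0,0,0,140],
])

```text
time_s: 10.18
position: [0.5585, -0.2186, 0.1793]
eef_rot: [[0.009, 0.24, 0.971], [-0.004, 0.971, -0.24], [-1.0, -0.002, 0.009]]
contact_force: [-0.5, -0.4, -0.1]
opening: 0.0414
```

```bash
python3 plan.py 0.5548 -0.2143 0.12 93
```

```text
phi 76.09 pos [ 0.5585 -0.2186  0.1793] F [-0.5 -0.4 -0.1] M [ 0.048 -0.098  0.054] t 10.1833 open 0.0414 q6 -1.801
turn [-0.0939  0.0029  0.0009] shift [ 0.2961  0.0171 -0.0258]
```

Emit:
apply_moves([
  [-0.035,0.001,0,0.08,0.017,-0.026,140],
  [-0.07,0.002,0.001,0.16,0.017,-0.026,140],
  [-0.094,0.003,0.001,0.23,0.017,-0.026,140],
  [-0.094,0.003,0.001,0.29,0.017,-0.026,140],
  [-0.094,0.003,0.001,0.296,0.017,-0.026,140],
])

```text
time_s: 10.6
position: [0.5538, -0.2138, 0.1187]
eef_rot: [[-0.003, -0.053, 0.999], [0.001, 0.999, 0.053], [-1.0, 0.002, -0.003]]
contact_force: [-0.4, -0.2, -0.0]
opening: 0.0411
```

```bash
python3 plan.py 0.5548 -0.2143 0.061 93;  python3 - <<'E'
from h import *
f=snap('wrist','w8'); P=cloud(f);Z=P[...,2]
k=(Z>.074)&(Z<.086)&(np.hypot(P[...,0]-.5547,P[...,1]+.2143)<.03)
print(k.sum(),cv2.minAreaRect(P[k][:,:2].astype(np.float32)*1000))
E
```

```text
phi 93.02 pos [ 0.5538 -0.2138  0.1187] F [-0.4 -0.2 -0. ] M [ 0.048 -0.129  0.034] t 10.6 open 0.0411 q6 -2.093
turn [ 0.0001 -0.0008 -0.0005] shift [ 0.2884 -0.003   0.0056]
1250 ((554.705322265625, -214.7582550048828), (44.13722610473633, 11.965666770935059), 2.6278433799743652)
```

View pics/w8.png

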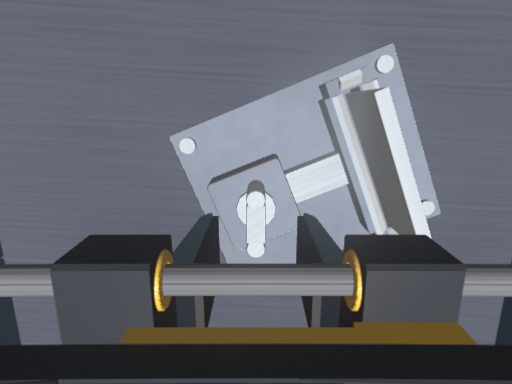

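The wing (256,225) is centred between the fingers (205 and 308) and parallel to the pads. I'll descend so the grasp point is at 69 mm, then grip.

Emit:
apply_moves([
  [0,0,0,0.08,-0.004,0.005,140],
  [0,-0.001,0,0.16,-0.004,0.005,140],
  [0,-0.001,0,0.24,-0.004,0.005,140],
  [0,-0.001,0,0.288,-0.004,0.005,140],
  [0,-0.001,0,0.288,-0.004,0.005,150],
], squeeze=20)

```text
time_s: 11.07
position: [0.5545, -0.2144, 0.0611]
eef_rot: [[-0.0, -0.051, 0.999], [0.002, 0.999, 0.051], [-1.0, 0.002, -0.0]]
contact_force: [-1.0, -0.1, -0.6]
opening: 0.0383
```

Emit:
apply_moves([
  [0,0,0,0,0,0,170],
  [0,0,0,0,0,0,190],
  [0,0,0,0,0,0,205],
  [0,0,0,0,0,0,255],
  [0,0,0,0,0,0,255],
], squeeze=20)

```text
time_s: 11.48
position: [0.5549, -0.215, 0.0618]
eef_rot: [[0.001, -0.052, 0.999], [0.001, 0.999, 0.052], [-1.0, 0.001, 0.001]]
contact_force: [0.7, -2.1, 5.4]
opening: 0.0121
```

Emit:
apply_moves([
  [0,0,0,0,0,0,255],
  [0,0,0,0,0,0,255],
  [0,0,0,0,0,0,255],
  [0,0,0,0,0,0,255],
  [0,0,0,0,0,0,255],
], squeeze=40)

```text
time_s: 11.9
position: [0.555, -0.215, 0.0619]
eef_rot: [[0.001, -0.052, 0.999], [0.001, 0.999, 0.052], [-1.0, 0.001, 0.001]]
contact_force: [0.4, -0.7, -1.3]
opening: 0.0119
```

```bash
python3 plan.py 0.5548 -0.2143 0.061 -65.5
```

```text
phi 92.96 pos [ 0.555  -0.215   0.0619] F [ 0.4 -0.7 -1.3] M [-0.088 -0.096  0.029] t 11.9 open 0.0119 q6 -2.094
turn [ 8.803e-01 -3.000e-04 -4.000e-04] shift [ 0.0045  0.0035 -0.0006]
```

Emit:
apply_moves([
  [0.02,0,0,0,0,0,255],
  [0.05,0,0,0,0,0,255],
  [0.08,0,0,0,0,0,255],
  [0.11,0,0,0,0,0,255],
  [0.14,0,0,0,0,0,255],
], squeeze=40)

```text
time_s: 12.32
position: [0.5549, -0.2157, 0.0619]
eef_rot: [[0.001, 0.383, 0.924], [-0.0, 0.924, -0.383], [-1.0, 0.0, 0.001]]
contact_force: [-2.7, -7.8, -3.5]
opening: 0.0117
```

```bash
python3 plan.py 0.5548 -0.2147 0.061 -65.5
```

```text
phi 67.51 pos [ 0.5549 -0.2157  0.0619] F [-2.7 -7.8 -3.5] M [-1.419  0.26   0.12 ] t 12.3167 open 0.0117 q6 -1.649
turn [ 7.389e-01  0.000e+00 -2.000e-04] shift [ 0.0045  0.0043 -0.0021]
```

Emit:
apply_moves([
  [0.03,0,0,0,0,0,255],
  [0.06,0,0,0,0,0,255],
  [0.09,0,0,0,0,0,255],
  [0.12,0,0,0,0,0,255],
  [0.15,0,0,0,0,0,255],
])

```text
time_s: 12.73
position: [0.5544, -0.2163, 0.0619]
eef_rot: [[-0.0, 0.763, 0.646], [-0.001, 0.646, -0.763], [-1.0, -0.001, 0.001]]
contact_force: [-5.3, -8.7, -0.5]
opening: 0.0118
```

Emit:
apply_moves([
  [0.03,0,0,0,0,0,255],
  [0.06,0,0,0,0,0,255],
  [0.09,0,0,0,0,0,255],
  [0.12,0,0,0,0,0,255],
  [0.15,0,0,0,0,0,255],
])

```text
time_s: 13.15
position: [0.5537, -0.2167, 0.0619]
eef_rot: [[-0.001, 0.974, 0.225], [-0.001, 0.225, -0.974], [-1.0, -0.002, 0.001]]
contact_force: [-6.9, -6.6, 1.0]
opening: 0.0117
```

```bash
python3 plan.py 0.5548 -0.2147 0.061 -65.5
```

```text
phi 13.0 pos [ 0.5537 -0.2167  0.0619] F [-6.9 -6.6  1. ] M [-1.137  0.983  0.06 ] t 13.15 open 0.0117 q6 -0.698
turn [4.361e-01 7.000e-04 2.000e-04] shift [ 0.0045  0.0075 -0.0086]
```

The TCP path fits a circle of 1.5 mm radius, so the grip is 1.5 mm off-axis along the wing. I'll feed that forward so the side force drops.

Emit:
apply_moves([
  [0.03,0,0,0,-0.001,0,255],
  [0.06,0,0,0,-0.0015,0,255],
  [0.09,0,0,0,-0.002,0,255],
  [0.12,0,0,0,-0.003,-0.001,255],
  [0.15,0,0,0,-0.0035,-0.001,255],
])

```text
time_s: 13.57
position: [0.5529, -0.2167, 0.0619]
eef_rot: [[-0.002, 0.969, -0.246], [-0.002, -0.246, -0.969], [-1.0, -0.001, 0.002]]
contact_force: [-1.0, -2.4, -0.7]
opening: 0.0116
```

Emit:
apply_moves([
  [0.03,0,0,0,-0.001,0,255],
  [0.06,0,0,0,-0.0015,0,255],
  [0.09,0,0,0,-0.002,0,255],
  [0.12,0,0,0,-0.003,-0.001,255],
  [0.15,0,0,0,-0.0035,-0.001,255],
])

```text
time_s: 13.98
position: [0.5521, -0.2164, 0.0619]
eef_rot: [[-0.002, 0.749, -0.663], [-0.002, -0.663, -0.749], [-1.0, -0.0, 0.002]]
contact_force: [-0.8, -0.5, -1.1]
opening: 0.0116
```

```bash
python3 plan.py 0.5535 -0.2151 0.061 -65.5
```

```text
phi -41.53 pos [ 0.5521 -0.2164  0.0619] F [-0.8 -0.5 -1.1] M [-0.111  0.052  0.09 ] t 13.9833 open 0.0116 q6 0.254
turn [ 1.332e-01  8.000e-04 -1.000e-04] shift [ 0.0044  0.0007 -0.0095]
```

Emit:
apply_moves([
  [0.025,0,0,0,-0.001,0,255],
  [0.05,0,0,0,-0.0015,0,255],
  [0.075,0,0,0,-0.002,0,255],
  [0.1,0,0,0,-0.0025,0,255],
  [0.11,0,0,0,-0.003,0,255],
])

```text
time_s: 14.4
position: [0.5517, -0.2159, 0.0619]
eef_rot: [[-0.002, 0.476, -0.88], [-0.002, -0.88, -0.476], [-1.0, 0.0, 0.002]]
contact_force: [0.6, -0.7, -2.4]
opening: 0.0118
```

```bash
python3 plan.py 0.5535 -0.2151 0.061 -65.5
```

```text
phi -61.6 pos [ 0.5517 -0.2159  0.0619] F [ 0.6 -0.7 -2.4] M [-0.034 -0.152  0.085] t 14.4 open 0.0118 q6 0.604
turn [ 0.0216  0.0007 -0.0002] shift [ 0.0045  0.0005 -0.0098]
```

Emit:
apply_moves([
  [0.005,0,0,0,0,0,255],
  [0.01,0,0,0,0,0,255],
  [0.014,0,0,0,0,0,255],
  [0.017,0,0,0,-0.0005,0,255],
  [0.017,0,0,0,-0.0005,0,255],
])

```text
time_s: 14.82
position: [0.5517, -0.2159, 0.0619]
eef_rot: [[-0.002, 0.428, -0.904], [-0.002, -0.904, -0.428], [-1.0, 0.001, 0.002]]
contact_force: [-0.3, -0.0, -2.1]
opening: 0.0119
```

```bash
python3 plan.py 0.5535 -0.2151 0.061 -65.5
```

```text
phi -64.69 pos [ 0.5517 -0.2159  0.0619] F [-0.3 -0.  -2.1] M [-0.114 -0.107 -0.044] t 14.8167 open 0.0119 q6 0.658
turn [ 0.0045  0.0007 -0.0002] shift [ 0.0045  0.0004 -0.0098]
```

Emit:
apply_moves([
  [0.006,0,0,0,0,0,255],
  [0.01,0,0,0,0,0,255],
  [0.014,0,0,0,0,0,255],
  [0.017,0,0,0,-0.0005,0,255],
  [0.017,0,0,0,-0.0005,0,255],
])

```text
time_s: 15.23
position: [0.5516, -0.2159, 0.0619]
eef_rot: [[-0.002, 0.378, -0.926], [-0.002, -0.926, -0.378], [-1.0, 0.001, 0.002]]
contact_force: [-0.4, -0.4, -1.8]
opening: 0.0127
```

```bash
python3 plan.py 0.5535 -0.2151 0.061 -65.5
```

```text
phi -67.76 pos [ 0.5516 -0.2159  0.0619] F [-0.4 -0.4 -1.8] M [-0.18   0.02   1.315] t 15.2333 open 0.0127 q6 0.712
turn [-0.0126  0.0008 -0.0003] shift [ 0.0046 -0.     -0.01  ]
```

Seated: moment +1.3 N m about z and the pads pried 0.8 mm. The seat is at hand yaw of about -65.5°, which matches the jig angle of 24.5°. I'll relax the over-twist to that yaw with a firmer grip and check.

Emit:
apply_moves([
  [-0.003,0,0,0,0,0,255],
  [-0.006,0,0,0,0,0,255],
  [-0.009,0,0,0,0,0,255],
  [-0.009,0,0,0,0,0,255],
  [-0.009,0,0,0,0,0,255],
], squeeze=55)

```text
time_s: 15.65
position: [0.5516, -0.2158, 0.0619]
eef_rot: [[-0.002, 0.405, -0.915], [-0.002, -0.915, -0.405], [-1.0, 0.001, 0.002]]
contact_force: [0.1, -0.2, -2.6]
opening: 0.012
```

```bash
python3 plan.py 0.5535 -0.2151 0.061 24.5
python3 - <<'E'
from h import *
f=snap('wrist','w9'); P=cloud(f);Z=P[...,2]
cv2.imwrite('pics/w9c.png',cv2.resize(f['img'][150:384,160:360,::-1],None,fx=2.5,fy=2.5))
E
```

```text
phi -66.14 pos [ 0.5516 -0.2158  0.0619] F [ 0.1 -0.2 -2.6] M [-0.204  0.055  1.131] t 15.65 open 0.012 q6 0.684
turn [-5.035e-01  8.000e-04  4.000e-04] shift [ 0.0045  0.0004 -0.0101]
```

View pics/w9c.png

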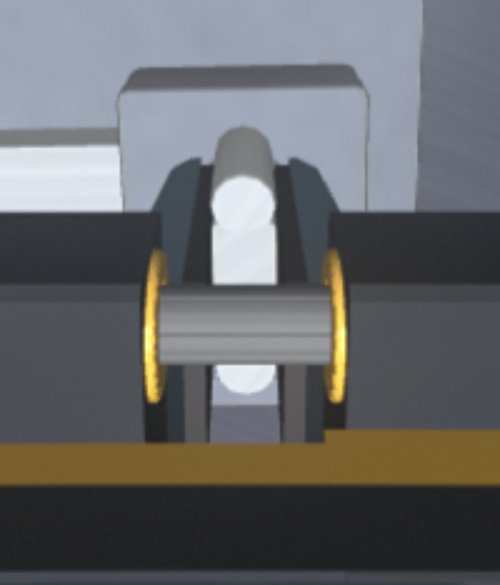

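The pads are flush on the wing (12.0 mm opening) with 1.1 N m still against the stop, so the seat is at yaw -66.1 to -65.5. The target yaw is about 24.1. I'll back off.

Emit:
apply_moves([
  [-0.03,0,0,0,0.001,0,255],
  [-0.06,0,0,0,0.0015,0,255],
  [-0.09,0,0,0,0.0025,0,255],
  [-0.12,0,0,0,0.003,-0.001,255],
  [-0.15,0,0,0,0.004,-0.001,255],
], squeeze=50)

```text
time_s: 16.12
position: [0.5522, -0.2165, 0.0619]
eef_rot: [[-0.002, 0.778, -0.629], [-0.001, -0.629, -0.778], [-1.0, -0.0, 0.002]]
contact_force: [0.3, 0.7, -2.1]
opening: 0.0121
```

Emit:
apply_moves([
  [-0.03,0,0,0,0.001,0,255],
  [-0.06,0,0,0,0.0015,0,255],
  [-0.09,0,0,0,0.0025,0,255],
  [-0.12,0,0,0,0.003,-0.001,255],
  [-0.15,0,0,0,0.004,-0.001,255],
])

```text
time_s: 16.53
position: [0.5529, -0.2169, 0.0619]
eef_rot: [[-0.001, 0.979, -0.204], [-0.001, -0.204, -0.979], [-1.0, -0.001, 0.001]]
contact_force: [0.2, 0.1, -1.6]
opening: 0.0116
```

Emit:
apply_moves([
  [-0.03,0,0,0,0.001,0,255],
  [-0.06,0,0,0,0.0015,0,255],
  [-0.09,0,0,0,0.0025,0,255],
  [-0.12,0,0,0,0.003,-0.001,255],
  [-0.15,0,0,0,0.004,-0.001,255],
])

```text
time_s: 16.95
position: [0.5538, -0.2168, 0.0619]
eef_rot: [[-0.001, 0.964, 0.266], [-0.001, 0.266, -0.964], [-1.0, -0.001, 0.0]]
contact_force: [-0.9, -0.1, -1.6]
opening: 0.0119
```

```bash
python3 plan.py 0.5535 -0.2151 0.061 24.1
```

```text
phi 15.41 pos [ 0.5538 -0.2168  0.0619] F [-0.9 -0.1 -1.6] M [-0.106 -0.233 -0.079] t 16.95 open 0.0119 q6 -0.741
turn [-0.0483  0.0001  0.0005] shift [ 0.0045  0.0009 -0.0086]
```

Emit:
apply_moves([
  [-0.02,0,0,0,0.0005,0,255],
  [-0.035,0,0,0,0.001,0,255],
  [-0.045,0,0,0,0.0012,0,255],
  [-0.049,0,0,0,0.0013,0,255],
  [-0.049,0,0,0,0.0013,0,255],
])

```text
time_s: 17.37
position: [0.554, -0.2167, 0.0619]
eef_rot: [[-0.001, 0.912, 0.41], [-0.0, 0.41, -0.912], [-1.0, -0.001, -0.0]]
contact_force: [-0.4, -0.1, -1.7]
opening: 0.0119
```

Emit:
apply_moves([
  [0,0,0,0,0,0,255],
  [0,0,0,0,0,0,255],
  [0,0,0,0,0,0,255],
  [0,0,0,0,0,0,255],
  [0,0,0,0,0,0,255],
])

```text
time_s: 17.78
position: [0.554, -0.2167, 0.0619]
eef_rot: [[-0.001, 0.912, 0.409], [-0.0, 0.409, -0.912], [-1.0, -0.001, -0.0]]
contact_force: [-0.6, -0.4, -1.5]
opening: 0.0118
```

```bash
python3 plan.py 0.5535 -0.2151 0.061 24.1
python3 - <<'E'
from h import *
f=snap('wrist','w10'); P=cloud(f);Z=P[...,2]
k=(Z>.0905)&(np.hypot(P[...,0]-.5174,P[...,1]+.1325)<.055)&(Z<.095)
if k.sum()>20: print(k.sum(),np.median(Z[k]),cv2.minAreaRect(P[k][:,:2].astype(np.float32)*1000))
k=(Z>.077)&(Z<.083)&(np.hypot(P[...,0]-.5535,P[...,1]+.2151)<.03)
if k.sum()>20: print(k.sum(),cv2.minAreaRect(P[k][:,:2].astype(np.float32)*1000))
f=snap('scene','s10'); g=snap('top','t10')
E
```

```text
phi 24.16 pos [ 0.554  -0.2167  0.0619] F [-0.6 -0.4 -1.5] M [-0.187 -0.161 -0.095] t 17.7833 open 0.0118 q6 -0.894
turn [ 0.0003 -0.      0.0004] shift [ 0.0044  0.001  -0.0084]
6878 0.09214748478801045 ((517.603759765625, -132.8017578125), (100.16910552978516, 8.272313117980957), 24.50372886657715)
1601 ((549.8414306640625, -215.04039001464844), (31.499303817749023, 41.584930419921875), 5.056131839752197)
```

View pics/w10.png

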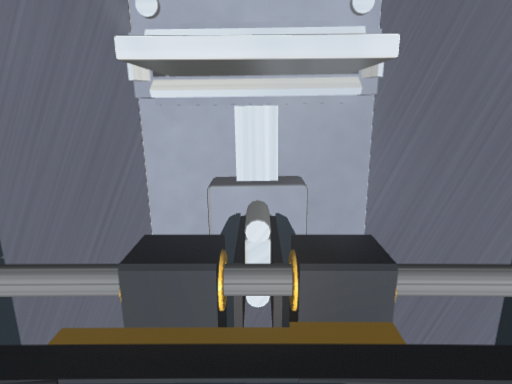

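View pics/s10.png

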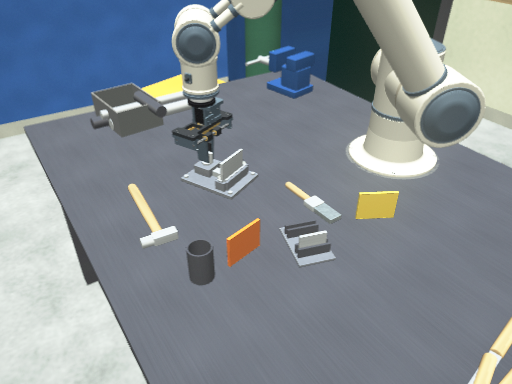

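View pics/t10.png

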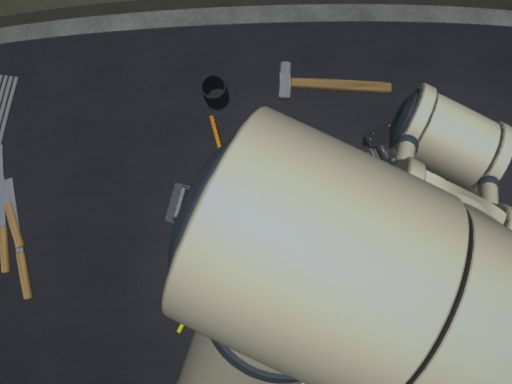

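The plate is home (top 92.1 mm, at 24.5°). The wing stands square to the slot, the hand is holding it with flush pads, and the bystanders are where they were. I'll hand the job in.

```bash
python3 -c "
from station import close_job,get_obs
print(close_job()); o=get_obs(); print(o['time_s'],o['opening'],o['position'])"
```

```text
the job is handed in; nothing more can be done
None
the job is handed in; nothing more can be done
```

The job is handed in, at about 18 s of the 72 s allowed; close_job gives no verdict.

I moved the larger grey plate into the jig slot. In one grasp I turned the thumbscrew about 159° clockwise to its stop. I then backed it off about 90° and kept holding the wing with a 50 N grip.

**Plate:** In the last wrist picture its top is at 92.1 mm (92 is fully down), centred at (517.6, -132.8) mm and at 24.5°, in line with the slot. Contact with the slot floor came at the predicted height.

**Screw:** The stop showed as 1.1 to 1.3 N m on the wrist. I then backed off from a hand yaw of -66.1° to 24.2°, which is 90.3°. The last picture shows the wing square to the slot and gripped flush (11.8 mm opening), with almost no side force.

**Bystanders:** The last scene picture shows the smaller plate, tube, hammer, brush and both coloured look-alikes apparently unmoved; I did not measure them.

**Checks that disagreed or failed:**
- **Cameras:** The top camera read about 2.8 mm off in y from the wrist camera, so I used the wrist camera.
- **Seat angle:** The seat was about 0.6° off the camera's estimate, so the back-off is good to about 1°.
- **Grip centring:** The wing is held about 1.5 to 2 mm off-centre along its length.
- **Wing angle:** My last attempt to measure the wing's angle from camera depth failed because the gripper was in the way. That angle rests on the hand's yaw and the picture.

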